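# Put the coin rolls back in their colour-coded trays

## Task

The four coin rolls in red, blue, green and orange wrappers have been left loose on the cash-room counter. Lay each one in the empty half of the groove of the tray of its own colour, settled down in the groove along its length; set them down rather than dropping them. Leave the tan roll and the bundle of banknotes where they are.

Things in the scene. Friction and masses are not known exactly. Their poses are not given: they have to be found in the camera images.
- roll_red: Paper-wrapped roll of coins, red wrapper with a thin white ring near each end, lying on the counter: a cylinder 19.5 mm across and 76 mm long, about 125 g. Origin at its middle, on its axis; its x axis runs along the roll. The wrapper is slightly flattened, so it does not roll off by itself. Either end may point either way.
- tray_red: Fixed red tray, 187 x 46 mm: one V groove along x for two rolls. +x half: one red roll (part of tray). -x half: empty bay 96 mm long between walls 4 mm thick, 24 high. Origin: centre of the EMPTY bay, at counter level. Groove bottom 4 mm up, sides (45 deg) 18 high, but cut down to the 4 mm floor at x = -20..20 mm for fingers. A seated red roll's axis is at y = 0, 17.8 mm up.
- roll_blue: Paper-wrapped roll of coins, blue wrapper with a thin white ring near each end, lying on the counter: a cylinder 21.5 mm across and 78 mm long, about 200 g. Origin at its middle, on its axis; its x axis runs along the roll. The wrapper is slightly flattened, so it does not roll off by itself. Either end may point either way.
- tray_blue: Fixed blue tray, 191 x 46 mm: one V groove along x for two rolls. +x half: one blue roll (part of tray). -x half: empty bay 98 mm long between walls 4 mm thick, 24 high. Origin: centre of the EMPTY bay, at counter level. Groove bottom 4 mm up, sides (45 deg) 18 high, but cut down to the 4 mm floor at x = -20..20 mm for fingers. A seated blue roll's axis is at y = 0, 19.2 mm up.
- roll_green: Paper-wrapped roll of coins, green wrapper with a thin white ring near each end, lying on the counter: a cylinder 18.5 mm across and 68 mm long, about 113 g. Origin at its middle, on its axis; its x axis runs along the roll. The wrapper is slightly flattened, so it does not roll off by itself. Either end may point either way.
- tray_green: Fixed green tray, 171 x 46 mm: one V groove along x for two rolls. +x half: one green roll (part of tray). -x half: empty bay 88 mm long between walls 4 mm thick, 24 high. Origin: centre of the EMPTY bay, at counter level. Groove bottom 4 mm up, sides (45 deg) 18 high, but cut down to the 4 mm floor at x = -20..20 mm for fingers. A seated green roll's axis is at y = 0, 17.1 mm up.
- roll_orange: Paper-wrapped roll of coins, orange wrapper with a thin white ring near each end, lying on the counter: a cylinder 24.8 mm across and 70 mm long, about 227 g. Origin at its middle, on its axis; its x axis runs along the roll. The wrapper is slightly flattened, so it does not roll off by itself. Either end may point either way.
- tray_orange: Fixed orange tray, 175 x 46 mm: one V groove along x for two rolls. +x half: one orange roll (part of tray). -x half: empty bay 90 mm long between walls 4 mm thick, 24 high. Origin: centre of the EMPTY bay, at counter level. Groove bottom 4 mm up, sides (45 deg) 18 high, but cut down to the 4 mm floor at x = -20..20 mm for fingers. A seated orange roll's axis is at y = 0, 21.5 mm up.
- roll_tan: Bystander: short thick roll of coins in a plain tan wrapper, 31 mm across and 44 mm long, lying on the counter among the others, 227 g, loose. It has no tray and stays. Origin at its middle, on its axis; x along the roll.
- notes: Bystander: a strapped violet bundle of banknotes lying flat on the counter with a white paper band round its middle, 135 x 63 x 12 mm, 95 g, loose. Origin at the centre of its underside, x along its length.
There are look-alikes about, which are no part of the job. Of the things shaped like the tray_green, the green one is meant.

How it is judged:
By the outcome, as a careful person would: the job done as asked, in the order asked, and still so for the second after the job is handed in, with the robot touching nothing.
It also fails if it takes over 99 s, if anything falls off the work surface, if the arm or the gripper's body presses on something with over 40 N, if the wrist force passes 120 N, or if a joint passes its speed limit or range.

## Robot

A 6-joint arm with a two-finger parallel gripper is mounted at the origin on the work surface. World frame = base frame: x ahead of the robot, y to its left, z up, the work surface at z = 0. Lengths are in m, angles in rad, forces in N, time in s.
With the tool pointing down it reaches from about 0.275 to 0.85 m from the base axis. Payload 5.2 kg.
Tool frame: the origin (TCP) lies midway between the tips of the shut fingers; the grasp point (between the pads) lies 19 mm behind it; z points along the fingers, y is the line along which they close (so a half turn about z gives the same grasp; the last joint's range is limited). The gripper opens to 85 mm and grips with 20 to 120 N. Pads are 22 mm wide; open, the fingers measure 114 mm over their backs; the gripper's body (76 mm by 85 mm) begins 54 mm behind the grasp point. The pads swing forward as they close: fully open they stand 13 mm farther back than shut.
Start: joints at [-1.485, 0.259, 1.535, -0, 1.348, -0.203], TCP at [0.157, -0.527, 0.231] pointing down, gripper open.
Joint ranges: [-3.14, 3.14], [-0.91, 2.08], [0.19, 2.58], [-1.22, 4.36], [0.22, 2.71], [-3.12, 3.12]. Speed limits (rad/s): [2.57, 2.57, 3.14, 3.14, 3.14, 3.14].

## Interface

Orientations are given as a rotation vector (axis times angle).
In Python, from station import ctrl gives the robot as it stands. The module is installed in compiled form; this text tells all that it offers.
- The arm moves only by the shell command python3 -m handwheel 'ROWS' [OPENING] [FORCE]. ROWS is JSON, a list of rows, each a list of 2 entries, a list of its own where there are three numbers: the shift along the tool's x, y, z in m, then the turn, a rotation vector about the tool's x, y, z in rad. In form: [[[dx, dy, dz], [wx, wy, wz]], ...]. A call has 1 to 10 rows; each row is the pose to reach, as a shift and turn from the pose commanded when the call began, along the tool's axes at that moment; what a row does not reach only later rows make up. A row lasts 1/10 s, in which the tool goes at most 50 mm and 8.59 degrees, less where a joint would pass 70% of its speed; a pose out of reach is approached as far as the arm can. A call with a gripper value outside its range is refused whole. OPENING is the opening, from 0 (shut) to 1 (fully open), set as the call begins (- or left out, the last holds). The fingers move at their own pace and stop on an object; FORCE is the grip in N (left out, the last holds). Time passes only in rows, so rows that repeat a pose let the fingers close. It gives the time, the measured TCP pose, the force, the opening and the grip force at its end, in the units of the state.
- ctrl.observe(): the state, without advancing time (a new reading comes with each control period).
- ctrl.capture(name): name is "side" or "top" or "wrist"; returns the picture (400x640x3 uint8, red, green, blue); there is no depth.
- ctrl.camera_model(name): a dict with "fov_y" (degrees; the focal length in pixels is half the picture's height over the tangent of half this angle, whatever the lens; pixels are square), "cx", "cy" (the principal point, pixels), "cam_to_world" (4x4, takes a point from camera to world coordinates); the wrist camera has in their place "mount" (4x4, takes a point from camera to tool coordinates, whose origin is the TCP and whose axes are the flange's). Camera axes: x right, y up, looking along -z (the intrinsics and any distortion apply to the point x, -y, -z); pixel columns grow to the right and rows downward; lengths in m; the calibration is good to about 2 mm. A picture is of the moment at which its call begins: read the wrist's pose just before it. camera_model takes no time and is no camera call.
- ctrl.hand_in(): hands the job in; it is judged then, once.
The state is a dict: "time": time; "qpos": joint angles; "joint_vel": joint speeds; "joint_efforts": joint torques, N m; "position": TCP position; "tcp_rot": TCP orientation; "ft_force": force on the tool from outside, world axes, zero at the start; "moment": the same for the moment, N m; "opening": opening from 0.0 (shut) to 1.0 (fully open); "finger_force": force on a finger pad.
Only numpy, scipy, OpenCV 4.12 (cv2) and the standard library are available. Lean on these libraries where they do the work, as an engineer would, in place of code of your own. Each camera call takes 0.05 s, during which the arm holds its last target. There are 200 camera calls.

## Working session

There is one attempt and no reset: what is moved stays moved. The work goes in short steps, Python scripts to look and compute and a shell command to move; the robot and the scene stay as the last step left them, time stands still between calls to the robot, and variables do not carry over. Pictures are saved under pics/ and viewed, at most 14 in all, crops included, and the job is handed in when it is done.

```bash
mkdir -p pics; ls; python3 - <<'E'
from station import ctrl
import cv2, json
s=ctrl.observe(); print({k:s[k] for k in('time','position','tcp_rot','opening')})
for n in('top','side','wrist'):
    print(n,ctrl.camera_model(n)); cv2.imwrite(f'pics/{n}0.png',ctrl.capture(n)[:,:,::-1])
E
```

```text
pics
{'time': 0.0, 'position': array([ 0.15661588, -0.52665821,  0.23046021]), 'tcp_rot': array([-3.10700886e+00, -4.51866864e-01, -1.55992620e-04]), 'opening': 0.9950098194606696}
top {'fov_y': 54.35034960925211, 'cx': 322.2981559589682, 'cy': 203.6977337073314, 'cam_to_world': array([[-2.01860572e-02,  9.91480752e-01, -1.28679606e-01,
         4.30015345e-01],
       [-9.99796006e-01, -1.99300419e-02,  3.27702583e-03,
         2.49795671e-02],
       [ 6.84518107e-04,  1.28719506e-01,  9.91680806e-01,
         9.42154203e-01],
       [ 0.00000000e+00,  0.00000000e+00,  0.00000000e+00,
         1.00000000e+00]])}
side {'fov_y': 52.8376085477207, 'cx': 319.4814269058031, 'cy': 196.7884826161195, 'cam_to_world': array([[-8.46741504e-01,  2.51601998e-01, -4.68748610e-01,
        -7.77531793e-04],
       [-5.31575392e-01, -4.35511238e-01,  7.26469246e-01,
         8.74913541e-01],
       [-2.13641739e-02,  8.64306888e-01,  5.02510871e-01,
         6.48216167e-01],
       [ 0.00000000e+00,  0.00000000e+00,  0.00000000e+00,
         1.00000000e+00]])}
wrist {'fov_y': 67.3914645220927, 'cx': 322.49946095135186, 'cy': 198.7310072139494, 'mount': array([[-2.74555063e-04,  9.59338110e-01,  2.82259303e-01,
         6.98759454e-02],
       [ 9.99999940e-01,  3.22827086e-04, -1.24514160e-04,
        -2.75760905e-04],
       [-2.10572128e-04,  2.82259252e-01, -9.59338142e-01,
        -1.43244840e-01],
       [ 0.00000000e+00,  0.00000000e+00,  0.00000000e+00,
         1.00000000e+00]])}
```

View pics/top0.png

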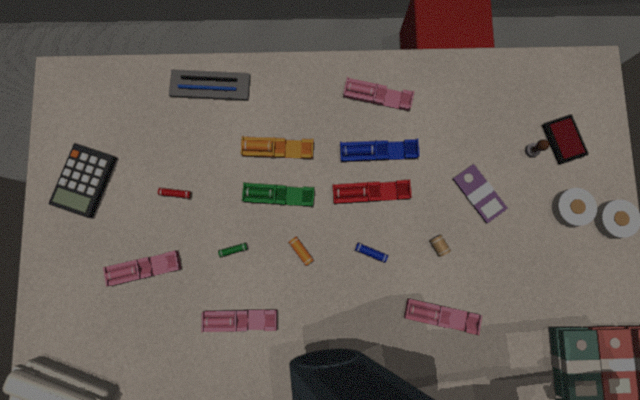

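View pics/side0.png

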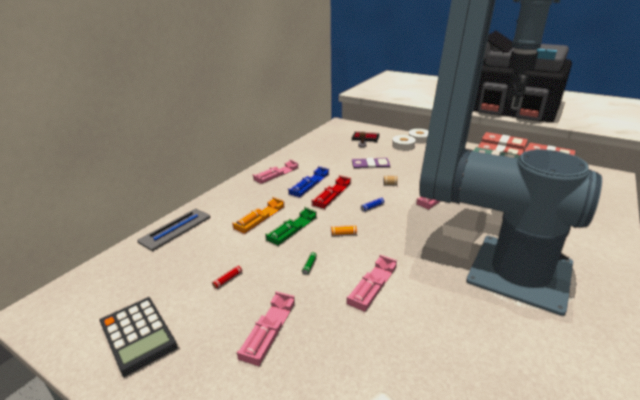

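```bash
cat > h.py <<'E'
from station import ctrl
import numpy as np, cv2
from scipy.spatial.transform import Rotation as R
HUE={'red':(172,6),'orange':(8,24),'green':(50,75),'blue':(105,125)}
D=dict(red=(.0195,.076,.187,.096,.0178),blue=(.0215,.078,.191,.098,.0192),green=(.0185,.068,.171,.088,.0171),orange=(.0248,.070,.175,.090,.0215))
def cam(n):
    m=ctrl.camera_model(n); s=ctrl.observe()
    if n=='wrist':
        T=np.eye(4);T[:3,:3]=R.from_rotvec(s['tcp_rot']).as_matrix();T[:3,3]=s['position'];T=T@m['mount']
    else: T=m['cam_to_world']
    return T,200/np.tan(np.radians(m['fov_y']/2)),m['cx'],m['cy']
def snap(n,name=None):
    c=cam(n); im=ctrl.capture(n)
    if name: cv2.imwrite('pics/'+name,im[:,:,::-1])
    return im,c
def cast(px,c,z):
    T,f,cx,cy=c; p=np.atleast_2d(px).astype(float)
    d=np.c_[(p[:,0]-cx)/f,-(p[:,1]-cy)/f,-np.ones(len(p))]@T[:3,:3].T
    o=T[:3,3]; return (o+d*((z-o[2])/d[:,2])[:,None])[:,:2]
def mask(im,col,smin=140,vmin=50):
    h=cv2.cvtColor(im,cv2.COLOR_RGB2HSV); a,b=HUE[col]
    k=(h[...,0]>=a)&(h[...,0]<=b) if a<b else (h[...,0]>=a)|(h[...,0]<=b)
    return (k&(h[...,1]>smin)&(h[...,2]>vmin)).astype(np.uint8)
def blobs(im,col,amin=60,k=5):
    m=cv2.morphologyEx(mask(im,col),cv2.MORPH_CLOSE,np.ones((k,k)))
    cs,_=cv2.findContours(m,cv2.RETR_EXTERNAL,cv2.CHAIN_APPROX_NONE)
    return [q[:,0] for q in cs if cv2.contourArea(q)>amin]
def rect(px,c,z):
    w=cast(px,c,z)*1000
    (x,y),(a,b),t=cv2.minAreaRect(w.astype(np.float32))
    if a<b: a,b,t=b,a,t+90
    return np.round([x,y,a,b,(t+90)%180-90],1)
E
python3 - <<'E'
from h import *
for n in('top','side'):
  im=cv2.imread(f'pics/{n}0.png')[:,:,::-1].copy(); c=cam(n)
  for col in HUE:
    for q in blobs(im,col):
      r=rect(q,c,.02 if cv2.contourArea(q)>700 else .01); 
      if r[2]<260: print(n,col,q.mean(0).round(),r)
im=cv2.imread('pics/top0.png')
cv2.imwrite('pics/crop.png',cv2.resize(im[120:270,150:450],None,fx=2.6,fy=2.6,interpolation=cv2.INTER_CUBIC))
E
```

```text
top red [174. 193.] [585.2 381.4  76.9  16.3  82.8]
top red [372. 191.] [577.6 -96.9 185.   45.8 -86.9]
top red [567. 138.] [ 699.6 -578.4   89.9   54.6   17.2]
top red [453.  23.] [1004.8 -319.7  196.3  130.9   89.6]
top orange [301. 251.] [439.5  75.8  68.9  21.7  34.8]
top orange [277. 147.] [689.9 130.4 173.9  47.7  87. ]
top green [234. 249.] [446.  234.   56.7  12.5 -75.9]
top green [278. 194.] [574.1 128.  167.9  43.1  84.7]
top blue [371. 252.] [432.3 -91.3  75.8  16.9  66.5]
top blue [379. 150.] [ 678.6 -119.   187.7   45.6  -88.7]
top blue [206.  87.] [851.3 306.6 143.8   7.5  86.3]
side red [226. 277.] [584.7 379.6  79.5  23.3  82.7]
side red [331. 192.] [579.5 -99.8 206.5  52.5 -86.8]
side orange [343. 230.] [440.4  73.1  69.1  38.4  30.4]
side orange [258. 215.] [693.5 125.6 192.7  62.3  86. ]
side green [291. 227.] [575.3 126.  179.8  52.5  84.8]
side blue [309. 182.] [ 681.5 -121.6  203.7   52.5  -89.5]
```

View pics/crop.png

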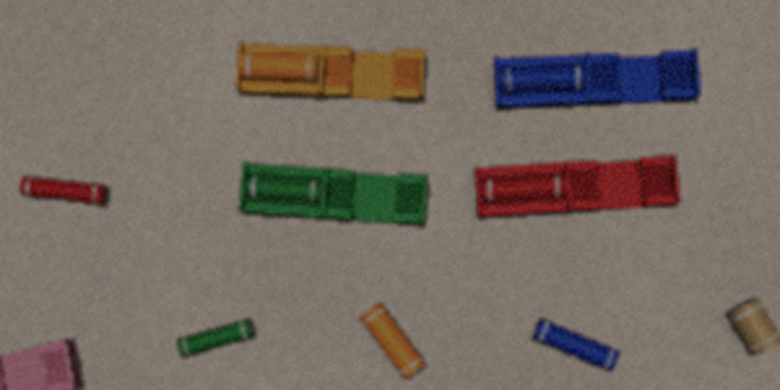

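The lookalikes are pink trays at top-view pixels (378,94), (142,268), (240,320) and (443,316). There are also the blue pen slots at (206,87), a red pad at (565,138) and the tan roll at (440,245). The crop shows the true targets, which I choose by colour:

| Colour | Roll (px) | Tray (px) |
|---|---|---|
| red | (175,193) | (371,191) |
| blue | (372,252) | (379,150) |
| green | (233,250) | (279,195) |
| orange | (301,250) | (278,148) |

In every tray the filled half is on the left, so tray +x is roughly world +y.

Next I'll take a wrist view over the trays.

```bash
cat >> h.py <<'E'
def go(x,y,z,yaw):
    "shift/turn in tool axes to reach TCP x,y,z (mm), tool x at yaw deg, pointing down"
    s=ctrl.observe(); A=R.from_rotvec(s['tcp_rot'])
    a=np.radians(yaw); B=R.from_matrix(np.c_[[np.cos(a),np.sin(a),0],[np.sin(a),-np.cos(a),0],[0,0,-1]])
    d=A.inv().apply(np.array([x,y,z])/1000-s['position']); w=(A.inv()*B).as_rotvec()
    n=max(np.linalg.norm(d)/.05,np.degrees(np.linalg.norm(w))/8.59)
    print('move',d.round(4),w.round(4),'rows>=',round(n,1),'t',s['time'])
E
python3 -c "
from h import *
go(560,20,300,90)"
```

```text
move [ 0.5424 -0.4094 -0.0686] [-1.000e-03 -1.100e-03 -1.282e+00] rows>= 13.7 t 0.15
```

```bash
python3 -m handwheel '[[[0.5424,-0.4094,-0.0686],[0,0,-1.282]],[[0.5424,-0.4094,-0.0686],[0,0,-1.282]],[[0.5424,-0.4094,-0.0686],[0,0,-1.282]],[[0.5424,-0.4094,-0.0686],[0,0,-1.282]],[[0.5424,-0.4094,-0.0686],[0,0,-1.282]],[[0.5424,-0.4094,-0.0686],[0,0,-1.282]],[[0.5424,-0.4094,-0.0686],[0,0,-1.282]],[[0.5424,-0.4094,-0.0686],[0,0,-1.282]],[[0.5424,-0.4094,-0.0686],[0,0,-1.282]],[[0.5424,-0.4094,-0.0686],[0,0,-1.282]]]'; python3 -c "
from h import *
go(560,20,300,90)"
```

```text
time: 1.15
position: [0.4526, -0.1249, 0.2817]
tcp_rot: [2.219, 2.224, -0.0]
ft_force: [0.7, -1.0, -1.1]
opening: 0.998
finger_force: 0.0
move [ 0.1446  0.1077 -0.0183] [0.0001 0.0002 0.0024] rows>= 3.6 t 1.15
```

```bash
python3 -m handwheel '[[[0.145,0.108,-0.018],[0,0,0]],[[0.145,0.108,-0.018],[0,0,0]],[[0.145,0.108,-0.018],[0,0,0]],[[0.145,0.108,-0.018],[0,0,0]],[[0.145,0.108,-0.018],[0,0,0]],[[0.145,0.108,-0.018],[0,0,0]]]'; python3 - <<'E'
from h import *
im,c=snap('wrist','w1.png')
for col in HUE:
  for q in blobs(im,col):
    if q.min()<2 or q[:,0].max()>637 or q[:,1].max()>397: continue
    r=[rect(q,c,z) for z in((.004,.018,.024) if cv2.contourArea(q)>2500 else (D[col][0]/2,))]
    print(col,q.mean(0).round(),*r)
E
```

```text
time: 1.75
position: [0.5597, 0.0186, 0.2988]
tcp_rot: [-2.219, -2.223, 0.002]
ft_force: [-0.7, -0.7, 0.7]
opening: 1.001
finger_force: 0.0
red [572. 280.] [ 963.4 -181.5  148.6   49.2  -89.9]
red [335. 235.] [ 577.2 -104.5  196.4   46.2  -87.7] [576.5 -98.3 190.1  44.7 -87.7] [576.3 -95.6 187.4  44.1 -87.7]
orange [252. 326.] [ 436.8 -265.    23.1   22.6  -67.1]
orange [235. 122.] [435.4  73.5  73.2  24.   35.5]
green [336.  75.] [574.6 129.6 175.1  45.3  84.9] [574.1 128.4 169.5  43.8  84.9] [573.8 127.8 167.1  43.2  84.9]
blue [240. 233.] [428.7 -95.4  76.8  16.9  66.2]
blue [400. 248.] [ 681.5 -128.4  198.2   48.8  -88.6] [ 677.5 -121.4  191.8   47.2  -88.6] [ 675.8 -118.4  189.1   46.5  -88.6]
```

View pics/w1.png

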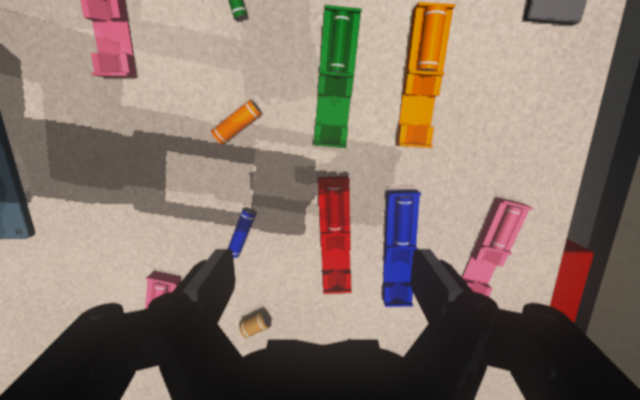

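The wrist view shows the red tray at (335,235), blue (402,248), green (337,75) and orange (427,75), with the filled half at the top of each. These agree with the top view within about 2 mm. Next I'll go above the red roll.

```bash
python3 -c "
from h import *
go(585,380.5,120,83)"
```

```text
move [0.3628 0.0261 0.1787] [-0.0015  0.0005  0.1226] rows>= 8.1 t 1.8
```

```bash
python3 -m handwheel '[[[0.363,0.026,0.178],[0,0,0.122]],[[0.363,0.026,0.178],[0,0,0.122]],[[0.363,0.026,0.178],[0,0,0.122]],[[0.363,0.026,0.178],[0,0,0.122]],[[0.363,0.026,0.178],[0,0,0.122]],[[0.363,0.026,0.178],[0,0,0.122]],[[0.363,0.026,0.178],[0,0,0.122]],[[0.363,0.026,0.178],[0,0,0.122]],[[0.363,0.026,0.178],[0,0,0.122]],[[0.363,0.026,0.178],[0,0,0.122]]]' 0.7; cat >> h.py <<'E'
def roll(col,name=None):
    im,c=snap('wrist',name)
    for q in blobs(im,col,150,15):
        print(col,q.mean(0).round(),q.min(0),q.max(0),rect(q,c,D[col][0]/2))
E
python3 - <<'E'
from h import *
roll('red','w2.png')
E
```

```text
time: 2.8
position: [0.5852, 0.3804, 0.12]
tcp_rot: [-2.352, -2.082, 0.005]
ft_force: [-0.0, 0.0, 0.6]
opening: 0.704
finger_force: 0.0
red [ 35. 342.] [  0 312] [ 76 382] [276.1 252.3  86.6  68.8  88.2]
red [323. 196.] [313 154] [333 240] [583.1 376.9  79.   17.6  82.5]
red [64. 79.] [29 50] [ 94 112] [389.1 497.8  45.7  42.8  82.6]
```

View pics/w2.png

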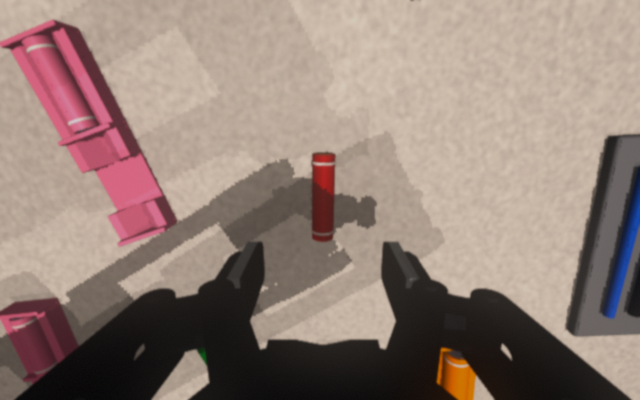

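The red roll is at (323,197), centred between the fingertips at about (255,250) and (390,250). Descending on it.

```bash
python3 -c "
from h import *
go(583.7,378,2,82.5)"
```

```text
move [-0.0017 -0.002   0.1193] [-0.0006  0.0013  0.0083] rows>= 2.4 t 2.85
```

```bash
python3 -m handwheel '[[[-0.002,-0.002,0.05],[0,0,0.008]],[[-0.002,-0.002,0.09],[0,0,0.008]],[[-0.002,-0.002,0.11],[0,0,0.008]],[[-0.002,-0.002,0.118],[0,0,0.008]],[[-0.002,-0.002,0.118],[0,0,0.008]]]' 0.7; python3 -m handwheel '[[[0,0,0],[0,0,0]],[[0,0,0],[0,0,0]],[[0,0,0],[0,0,0]],[[0,0,0],[0,0,0]],[[0,0,0],[0,0,0]],[[0,0,0],[0,0,0]],[[0,0,0],[0,0,0]],[[0,0,0],[0,0,0]]]' 0 40; python3 - <<'E'
from h import *
roll('red','w3.png')
E
```

```text
time: 3.35
position: [0.5843, 0.3775, 0.0039]
tcp_rot: [2.363, 2.07, -0.001]
ft_force: [-0.7, -0.3, 0.8]
opening: 0.701
finger_force: 0.0
time: 4.15
position: [0.585, 0.3798, 0.0057]
tcp_rot: [2.36, 2.072, 0.005]
ft_force: [-0.5, -1.8, 5.9]
opening: 0.218
finger_force: 40.0
red [ 21. 297.] [  0 262] [ 53 330] [418.  377.   38.1  34.7  89.3]
red [322. 256.] [303 186] [342 332] [582.6 374.8  83.6  19.7  82. ]
```

View pics/w3.png

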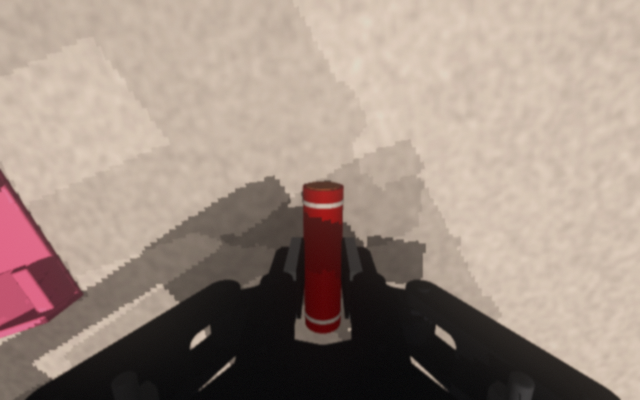

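The red roll is gripped between the pads, with its rings at rows 205 and 322. I'll lift, work out the axial offset and aim for the red bay.

```bash
python3 -m handwheel '[[[0,0,-0.05],[0,0,0]],[[0,0,-0.1],[0,0,0]],[[0,0,-0.1],[0,0,0]],[[0,0,-0.1],[0,0,0]]]'; cat >> h.py <<'E'
def bay(col,x,y,ang):
    L,b=D[col][2:4]; o=(L/2-b/2-.004)*1000; a=np.radians(ang)
    return x-o*np.cos(a),y-o*np.sin(a)
E
python3 - <<'E'
from h import *
c=cam('wrist')
# ring positions in tool frame: cast in previous pose equals now (rigid grip); use tool plane: top of roll
p=ctrl.observe()['position'];print(p)
w=cast([[322,204],[322,321]],c,p[2]-.0057+.0195)*1000
print(w, w.mean(0)-p[:2]*1000)
print(bay('red',576.8,-97,92.5),bay('blue',677.5,-120,91.3),bay('green',574,128,84.8),bay('orange',690,130,87))
x,y=bay('red',576.8,-97,92.5); go(x,y,110,92.5)
E
```

```text
time: 4.6
position: [0.5846, 0.3801, 0.106]
tcp_rot: [2.36, 2.072, 0.007]
ft_force: [0.2, 1.1, -2.8]
opening: 0.211
finger_force: 39.6
[0.58463152 0.38006582 0.10596248]
[[586.50170746 410.67336316]
 [578.36671058 348.60635132]] [-2.19731571 -0.42596463]
(np.float64(578.6102045756614), np.float64(-138.46050119564708)) (np.float64(678.4642116768432), np.float64(-162.48906089621468)) (np.float64(570.6012782425832), np.float64(90.65433505190111)) (np.float64(687.9850656846467), np.float64(91.55276291194892))
move [-0.5149  0.061  -0.005 ] [ 0.0039 -0.0019 -0.1732] rows>= 10.4 t 4.6
```

```bash
python3 -m handwheel '[[[-0.515,0.062,-0.005],[0,0,-0.173]],[[-0.515,0.062,-0.005],[0,0,-0.173]],[[-0.515,0.062,-0.005],[0,0,-0.173]],[[-0.515,0.062,-0.005],[0,0,-0.173]],[[-0.515,0.062,-0.005],[0,0,-0.173]],[[-0.515,0.062,-0.005],[0,0,-0.173]],[[-0.515,0.062,-0.005],[0,0,-0.173]],[[-0.515,0.062,-0.005],[0,0,-0.173]],[[-0.515,0.062,-0.005],[0,0,-0.173]],[[-0.515,0.062,-0.005],[0,0,-0.173]]]'; python3 - <<'E'
from h import *
x,y=bay('red',577.2,-97,92.5); go(x,y,70,92.5)
E
```

```text
time: 5.6
position: [0.5769, -0.1218, 0.1064]
tcp_rot: [-2.171, -2.266, 0.002]
ft_force: [1.2, 0.2, -1.4]
opening: 0.214
finger_force: 39.6
move [-0.0167  0.0015  0.0364] [-0.0033 -0.0017 -0.0005] rows>= 0.8 t 5.6
```

```bash
python3 -m handwheel '[[[-0.016,0.001,0.03],[0,0,0]],[[-0.016,0.001,0.03],[0,0,0]],[[-0.016,0.001,0.03],[0,0,0]],[[-0.016,0.001,0.03],[0,0,0]]]'; python3 - <<'E'
from h import *
snap('wrist','w4.png')
E
```

```text
time: 6.0
position: [0.5801, -0.1353, 0.0781]
tcp_rot: [-2.171, -2.269, 0.0]
ft_force: [0.3, -0.3, -0.9]
opening: 0.21
finger_force: 39.5
```

View pics/w4.png

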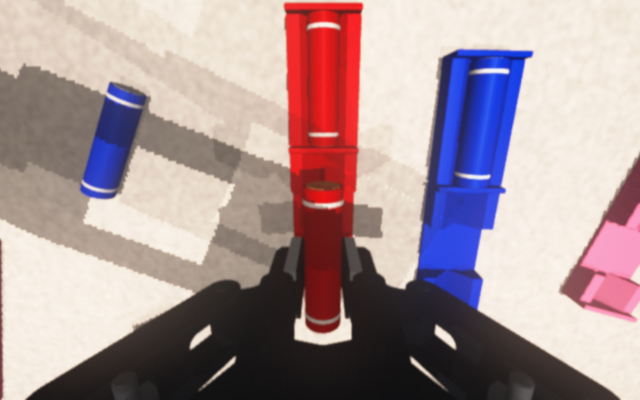

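The red tray's centreline is at column 323.5 (end wall 285–362, mid wall 290–357 at row 150). The held roll is at column 322.5, so they are aligned laterally. I'll check along the groove from the mid wall.

```bash
python3 - <<'E'
from h import *
c=cam('wrist'); s=ctrl.observe(); A=R.from_rotvec(s['tcp_rot'])
for px in ([285,4],[362,4],[290,149],[357,149]):
    w=cast(px,c,.024)[0]; print((A.inv().apply(np.r_[w,.024]-s['position'])*1000).round(1))
im=cv2.imread('pics/w4.png'); col=im[:,305:341].astype(int).mean(1); print([(r,col[r].round().tolist()) for r in range(142,160,2)])
E
```

```text
[130.5 -23.5  54.7]
[130.5  21.   54.7]
[ 47.3 -23.2  54.7]
[47.3 20.7 54.7]
[(142, [30.0, 31.0, 184.0]), (144, [30.0, 32.0, 183.0]), (146, [33.0, 38.0, 151.0]), (148, [33.0, 34.0, 184.0]), (150, [33.0, 33.0, 216.0]), (152, [30.0, 30.0, 198.0]), (154, [29.0, 30.0, 178.0]), (156, [28.0, 29.0, 184.0]), (158, [27.0, 28.0, 186.0])]
```

```bash
python3 -m handwheel '[[[-0.0035,0.0007,0.04],[0,0,0]],[[-0.0035,0.0007,0.05],[0,0,0]],[[-0.0035,0.0007,0.05],[0,0,0]],[[-0.0035,0.0007,0.05],[0,0,0]]]'; python3 -m handwheel '[[[0,0,0],[0,0,0]],[[0,0,0],[0,0,0]]]'
```

```text
time: 6.45
position: [0.5816, -0.1394, 0.0292]
tcp_rot: [2.172, 2.269, 0.0]
ft_force: [0.5, -1.2, -0.7]
opening: 0.216
finger_force: 39.5
time: 6.65
position: [0.582, -0.1401, 0.0297]
tcp_rot: [2.171, 2.267, 0.001]
ft_force: [0.0, -0.6, 0.0]
opening: 0.216
finger_force: 39.5
```

```bash
python3 -m handwheel '[[[0,0,0.004],[0,0,0]],[[0,0,0.008],[0,0,0]],[[0,0,0.011],[0,0,0]],[[0,0,0.013],[0,0,0]],[[0,0,0.013],[0,0,0]]]'; python3 -m handwheel '[[[0,0,0.001],[0,0,0]],[[0,0,0.002],[0,0,0]],[[0,0,0.002],[0,0,0]]]'
```

```text
time: 7.15
position: [0.5808, -0.1399, 0.0148]
tcp_rot: [-2.173, -2.268, 0.001]
ft_force: [0.5, 0.1, -0.7]
opening: 0.21
finger_force: 39.6
time: 7.45
position: [0.5811, -0.14, 0.0142]
tcp_rot: [2.173, 2.269, -0.0]
ft_force: [-3.6, -0.1, 4.6]
opening: 0.216
finger_force: 40.3
```

```bash
python3 -m handwheel '[[[0,-0.0007,0.0005],[0,0,0]],[[0,-0.0007,0.001],[0,0,0]],[[0,-0.0007,0.001],[0,0,0]]]'
```

```text
time: 7.75
position: [0.5807, -0.1401, 0.0136]
tcp_rot: [2.172, 2.268, 0.0]
ft_force: [-3.1, 0.8, 9.5]
opening: 0.212
finger_force: 40.8
```

```bash
python3 -m handwheel '[[[0,0,0],[0,0,0]],[[0,0,0],[0,0,0]],[[0,0,0],[0,0,0]],[[0,0,0],[0,0,0]]]' 0.55; python3 -m handwheel '[[[0,0,-0.03],[0,0,0]],[[0,0,-0.08],[0,0,0]],[[0,0,-0.1],[0,0,0]],[[0,0,-0.1],[0,0,0]],[[0,0,-0.1],[0,0,0]]]'; python3 - <<'E'
from h import *
snap('wrist','w5.png')
roll('blue')
E
```

```text
time: 8.15
position: [0.5804, -0.14, 0.0121]
tcp_rot: [-2.173, -2.269, 0.0]
ft_force: [0.5, -0.2, 0.2]
opening: 0.553
finger_force: 0.0
time: 8.65
position: [0.5804, -0.1399, 0.1124]
tcp_rot: [2.173, 2.268, 0.0]
ft_force: [0.3, -0.7, -0.4]
opening: 0.553
finger_force: 0.0
blue [138. 131.] [113  82] [164 180] [428.  -93.9  80.7  21.2  66.7]
blue [450. 166.] [409  52] [502 290] [ 681.2 -122.8  202.3   52.8   89.8]
```

View pics/w5.png

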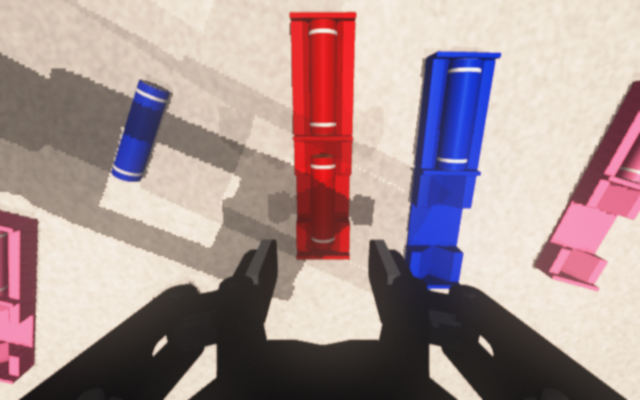

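The red roll lies centred in its groove (roll rows 153–243, bay walls at about 137 and 256). Blue is next, seen at (140,131).

```bash
python3 -c "
from h import *
go(430.5,-93,110,66.4)"
```

```text
move [ 0.0529 -0.1468  0.0012] [-0.0028 -0.0007  0.4549] rows>= 3.1 t 8.75
```

```bash
python3 -m handwheel '[[[0.053,-0.147,0.001],[0,0,0.455]],[[0.053,-0.147,0.001],[0,0,0.455]],[[0.053,-0.147,0.001],[0,0,0.455]],[[0.053,-0.147,0.001],[0,0,0.455]],[[0.053,-0.147,0.001],[0,0,0.455]],[[0.053,-0.147,0.001],[0,0,0.455]]]' 0.65; cat >> h.py <<'E'
def center(col,z=None):
    "roll under the hand: midpoint px -> tool-frame offset (mm), with the ~2 mm lateral camera bias removed at print"
    im,c=snap('wrist'); s=ctrl.observe(); A=R.from_rotvec(s['tcp_rot']); r=D[col][0]/2
    for q in blobs(im,col,150,15):
        if abs(q[:,0].mean()-322)<60 and len(q)<500:
            x,y,a,b,t=rect(q,c,r); print(col,q.mean(0).round(),q.min(0),q.max(0),x,y,a,b,'ang',t,'tool',(A.inv().apply(np.r_[x/1000,y/1000,r]-s['position'])*1000).round(1))
E
python3 -c "
from h import *
center('blue')"
```

```text
time: 9.35
position: [0.4324, -0.0939, 0.1112]
tcp_rot: [2.628, 1.721, 0.001]
ft_force: [0.4, 0.2, -0.6]
opening: 0.65
finger_force: 0.0
blue [321. 196.] [310 152] [332 242] 429.5 -94.0 79.4 18.4 ang 66.7 tool [ -1.2  -3.3 100.6]
```

```bash
python3 -m handwheel '[[[0,-0.001,0.05],[0,0,0]],[[0,-0.001,0.09],[0,0,0]],[[0,-0.001,0.102],[0,0,0]],[[0,-0.001,0.106],[0,0,0]],[[0,-0.001,0.106],[0,0,0]]]' 0.65; python3 -m handwheel '[[[0,0,0],[0,0,0]],[[0,0,0],[0,0,0]],[[0,0,0],[0,0,0]],[[0,0,0],[0,0,0]],[[0,0,0],[0,0,0]],[[0,0,0],[0,0,0]],[[0,0,0],[0,0,0]]]' 0 45;python3 -m handwheel '[[[0,0,-0.05],[0,0,0]],[[0,0,-0.1],[0,0,0]],[[0,0,-0.1],[0,0,0]],[[0,0,-0.1],[0,0,0]]]'; python3 - <<'E'
from h import *
roll('blue')
x,y=bay('blue',679,-121,91.3); go(x,y-2,85,91.3)
E
```

```text
time: 9.9
position: [0.4313, -0.0934, 0.0048]
tcp_rot: [-2.628, -1.72, 0.0]
ft_force: [-0.3, 0.5, -0.7]
opening: 0.652
finger_force: 0.0
time: 10.6
position: [0.4315, -0.0935, 0.0065]
tcp_rot: [2.627, 1.719, 0.002]
ft_force: [-0.4, 0.3, 6.0]
opening: 0.234
finger_force: 44.6
time: 11.0
position: [0.431, -0.0932, 0.1065]
tcp_rot: [2.626, 1.719, 0.003]
ft_force: [-0.7, 0.3, -3.2]
opening: 0.233
finger_force: 45.4
blue [322. 251.] [302 182] [343 330] [ 406.9 -145.6  144.8   35.4   66. ]
blue [616.  99.] [572   0] [639 222] [ 670.7 -124.5  190.4   42.5  -88.5]
move [0.0334 0.2584 0.0201] [-0.      0.     -0.4346] rows>= 5.2 t 11.05
```

```bash
python3 -m handwheel '[[[0.033,0.258,0.02],[0,0,-0.435]],[[0.033,0.258,0.02],[0,0,-0.435]],[[0.033,0.258,0.02],[0,0,-0.435]],[[0.033,0.258,0.02],[0,0,-0.435]],[[0.033,0.258,0.02],[0,0,-0.435]],[[0.033,0.258,0.02],[0,0,-0.435]],[[0.033,0.258,0.02],[0,0,-0.435]],[[0.033,0.258,0.02],[0,0,-0.435]]]'; cat >> h.py <<'E'
def trayfit(col,name):
    "rows where the tray's outline is, from the wrist view above its bay -> tool-frame error of the bay"
    im,c=snap('wrist',name); s=ctrl.observe(); A=R.from_rotvec(s['tcp_rot'])
    m=mask(im,col); L,b=D[col][2:4]
    for r in range(0,180,12):
        q=np.flatnonzero(m[r,200:445])+200
        if len(q)>20: print(r,q.min(),q.max(),(q.min()+q.max())/2,end=' | ')
    q=np.flatnonzero(m[:150,320:326].any(1)); tip=q.min()
    w=cast([[322,tip]],c,.024)[0]; x=A.inv().apply(np.r_[w,.024]-s['position'])[0]*1000
    print('\nend row',tip,'bay error along tool x',round(x-(L-b/2-.004)*1000,1))
E
python3 -c "
from h import *
trayfit('blue','w6.png')"
```

```text
time: 11.85
position: [0.6779, -0.1652, 0.0823]
tcp_rot: [-2.192, -2.243, 0.003]
ft_force: [-1.0, 0.3, -1.7]
opening: 0.235
finger_force: 45.4
0 293 366 329.5 | 12 293 366 329.5 | 24 293 365 329.0 | 36 294 365 329.5 | 48 294 364 329.0 | 60 294 364 329.0 | 72 294 363 328.5 | 84 295 363 329.0 | 96 295 363 329.0 | 108 295 362 328.5 | 120 296 362 329.0 | 132 296 361 328.5 | 144 297 361 329.0 | 156 297 360 328.5 | 168 297 360 328.5 | 
end row 0 bay error along tool x -4.3
```

View pics/w6.png

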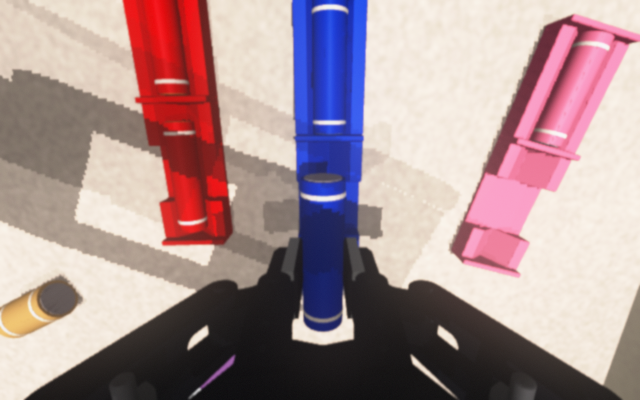

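The blue tray's centreline is at column 329, the held roll's at 323, and the mid wall at row 138. So I need about +4 mm along tool y.

```bash
cat >> h.py <<'E'
def wall(col,row):
    c=cam('wrist'); s=ctrl.observe(); A=R.from_rotvec(s['tcp_rot']); b=D[col][3]*500
    w=cast([[322.5,row]],c,.024)[0]; x=A.inv().apply(np.r_[w,.024]-s['position'])*1000
    print('bay error tool x',(x[0]-b-2).round(1), 'mm/px',(c[0][2,3]-.024)/c[1]*1000/np.cos(.28), s['position'])
E
python3 -c "
from h import *
wall('blue',138)"
```

```text
bay error tool x 2.9 mm/px 0.7029665817208013 [ 0.6779324  -0.16516814  0.08325731]
```

```bash
python3 -m handwheel '[[[0.002,0.004,0],[0,0,0]],[[0.002,0.004,0.03],[0,0,0]],[[0.002,0.004,0.05],[0,0,0]],[[0.002,0.004,0.058],[0,0,0]],[[0.002,0.004,0.063],[0,0,0]],[[0.002,0.004,0.066],[0,0,0]],[[0.002,0.004,0.066],[0,0,0]],[[0.002,0.004,0.066],[0,0,0]]]'; python3 -m handwheel '[[[0,0,0.001],[0,0,0]],[[0,0,0.0015],[0,0,0]],[[0,0,0.0015],[0,0,0]]]'
```

```text
time: 12.7
position: [0.6846, -0.1642, 0.0205]
tcp_rot: [2.195, 2.246, 0.001]
ft_force: [-0.1, -0.1, -1.8]
opening: 0.233
finger_force: 45.3
time: 13.0
position: [0.684, -0.164, 0.018]
tcp_rot: [2.196, 2.247, 0.0]
ft_force: [0.4, 0.3, -2.2]
opening: 0.231
finger_force: 45.3
```

```bash
python3 -c "
from h import *
trayfit('blue','w7.png'); print(ctrl.observe()['position'])"
```

```text
0 264 371 317.5 | 12 264 370 317.0 | 24 265 370 317.5 | 36 265 369 317.0 | 48 266 369 317.5 | 60 267 368 317.5 | 72 267 368 317.5 | 84 268 367 317.5 | 96 269 367 318.0 | 108 269 366 317.5 | 120 270 366 318.0 | 132 270 365 317.5 | 144 271 365 318.0 | 156 271 365 318.0 | 168 272 364 318.0 | 
end row 0 bay error along tool x -24.2
[ 0.68394659 -0.16391857  0.01790596]
```

```bash
python3 -m handwheel '[[[0,-0.002,0],[0,0,0]],[[0,-0.002,0.001],[0,0,0]],[[0,-0.002,0.002],[0,0,0]],[[0,-0.002,0.003],[0,0,0]],[[0,-0.002,0.003],[0,0,0]]]'; python3 -c "
from h import *
trayfit('blue','w8.png'); print(ctrl.observe()['position'])"
```

```text
time: 13.55
position: [0.682, -0.164, 0.015]
tcp_rot: [2.196, 2.247, -0.0]
ft_force: [-0.6, -0.8, -0.4]
opening: 0.234
finger_force: 45.6
0 267 377 322.0 | 12 268 376 322.0 | 24 269 376 322.5 | 36 269 375 322.0 | 48 270 375 322.5 | 60 270 374 322.0 | 72 271 374 322.5 | 84 271 373 322.0 | 96 272 372 322.0 | 108 272 372 322.0 | 120 273 371 322.0 | 132 274 371 322.5 | 144 274 370 322.0 | 156 273 372 322.5 | 168 275 369 322.0 | 
end row 0 bay error along tool x -25.1
[ 0.68199546 -0.16400513  0.015008  ]
```

Centred. I'll go down the last millimetre until contact.

```bash
python3 -m handwheel '[[[0,0,0.0005],[0,0,0]],[[0,0,0.001],[0,0,0]],[[0,0,0.001],[0,0,0]]]'
```

```text
time: 13.9
position: [0.682, -0.164, 0.0149]
tcp_rot: [2.195, 2.247, 0.0]
ft_force: [-3.2, 1.0, 5.8]
opening: 0.233
finger_force: 46.3
```

```bash
python3 -m handwheel '[[[0,0,0],[0,0,0]],[[0,0,0],[0,0,0]],[[0,0,0],[0,0,0]],[[0,0,0],[0,0,0]]]' 0.55; python3 -m handwheel '[[[0,0,-0.03],[0,0,0]],[[0,0,-0.08],[0,0,0]],[[0,0,-0.1],[0,0,0]],[[0,0,-0.1],[0,0,0]],[[0,0,-0.1],[0,0,0]]]'; python3 - <<'E'
from h import *
snap('wrist','w9.png')
im,c=snap('top')
for col in('green','orange'):
  for q in blobs(im,col): print(col,q.mean(0).round(),rect(q,c,.02 if cv2.contourArea(q)>700 else .01))
go(447,234,110,104)
E
```

```text
time: 14.3
position: [0.682, -0.164, 0.0137]
tcp_rot: [-2.196, -2.247, -0.0]
ft_force: [-0.4, -0.6, -0.4]
opening: 0.551
finger_force: 0.0
time: 14.8
position: [0.6819, -0.164, 0.1139]
tcp_rot: [2.195, 2.247, 0.0]
ft_force: [0.2, 0.5, 0.2]
opening: 0.548
finger_force: 0.0
green [233. 249.] [445.6 233.9  55.5  13.1 -75.2]
green [278. 194.] [574.3 127.9 167.1  42.   85. ]
orange [301. 251.] [439.4  75.6  69.3  21.3  36.1]
orange [277. 147.] [689.9 130.  173.   47.8  87. ]
move [ 0.4028 -0.2246  0.0031] [-0.0028 -0.0017 -0.2214] rows>= 9.2 t 14.9
```

View pics/w9.png

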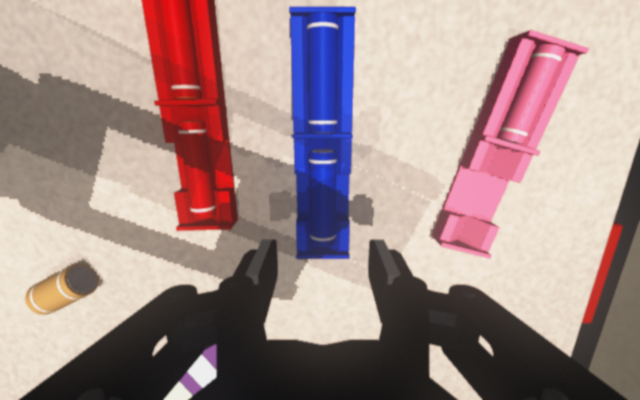

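The blue roll lies centred in its groove (rows 150–241). Green is next.

```bash
python3 -m handwheel '[[[0.403,-0.225,0.003],[0,0,-0.225]],[[0.403,-0.225,0.003],[0,0,-0.225]],[[0.403,-0.225,0.003],[0,0,-0.225]],[[0.403,-0.225,0.003],[0,0,-0.225]],[[0.403,-0.225,0.003],[0,0,-0.225]],[[0.403,-0.225,0.003],[0,0,-0.225]],[[0.403,-0.225,0.003],[0,0,-0.225]],[[0.403,-0.225,0.003],[0,0,-0.225]],[[0.403,-0.225,0.003],[0,0,-0.225]],[[0.403,-0.225,0.003],[0,0,-0.225]]]' 0.65; python3 -m handwheel '[[[0,0,0],[0,0,0]],[[0,0,0],[0,0,0]],[[0,0,0],[0,0,0]]]'; python3 -c "
from h import *
center('green')"
```

```text
time: 15.9
position: [0.4432, 0.2368, 0.1092]
tcp_rot: [-1.922, -2.48, 0.005]
ft_force: [-0.1, -1.2, -0.1]
opening: 0.647
finger_force: 0.0
time: 16.2
position: [0.4487, 0.2324, 0.1105]
tcp_rot: [1.932, 2.477, -0.001]
ft_force: [-0.2, -1.2, 0.4]
opening: 0.647
finger_force: 0.0
green [322. 170.] [313 155] [329 187] 440.1 254.6 27.4 12.3 ang -72.9 tool [ 23.7  -3.  101.3]
```

```bash
sed -i "s/smin=140,vmin=50/smin=120,vmin=25/; s/'green':(50,75)/'green':(45,85)/" h.py; python3 -c "
from h import *
center('green')
im,c=snap('wrist','w10.png'); h=cv2.cvtColor(im,cv2.COLOR_RGB2HSV); print([(r,h[r,322].tolist()) for r in range(145,250,7)])"
```

```text
green [320. 190.] [311 155] [330 231] 445.0 235.4 66.8 14.9 ang -74.2 tool [  3.8  -2.9 101.4]
[(145, [15, 41, 206]), (152, [20, 34, 91]), (159, [62, 164, 120]), (166, [61, 148, 114]), (173, [62, 168, 112]), (180, [62, 172, 111]), (187, [56, 122, 65]), (194, [58, 116, 64]), (201, [57, 116, 64]), (208, [58, 120, 64]), (215, [58, 120, 64]), (222, [56, 122, 65]), (229, [53, 93, 71]), (236, [15, 43, 154]), (243, [14, 43, 182])]
```

```bash
python3 -m handwheel '[[[0.0025,-0.0012,0.05],[0,0,-0.015]],[[0.0025,-0.0012,0.09],[0,0,-0.015]],[[0.0025,-0.0012,0.102],[0,0,-0.015]],[[0.0025,-0.0012,0.106],[0,0,-0.015]],[[0.0025,-0.0012,0.106],[0,0,-0.015]]]' 0.65; python3 -m handwheel '[[[0,0,0],[0,0,0]],[[0,0,0],[0,0,0]],[[0,0,0],[0,0,0]],[[0,0,0],[0,0,0]],[[0,0,0],[0,0,0]],[[0,0,0],[0,0,0]],[[0,0,0],[0,0,0]]]' 0 40;python3 -m handwheel '[[[0,0,-0.04],[0,0,0]],[[0,0,-0.08],[0,0,0]],[[0,0,-0.08],[0,0,0]],[[0,0,-0.08],[0,0,0]]]'; python3 - <<'E'
from h import *
x,y=bay('green',575,128,84.9); go(x,y-1,85,84.9); roll('green')
E
```

```text
time: 16.85
position: [0.4469, 0.2357, 0.0054]
tcp_rot: [1.912, 2.493, 0.001]
ft_force: [-0.7, 0.3, 0.3]
opening: 0.653
finger_force: 0.0
time: 17.55
position: [0.447, 0.2362, 0.0063]
tcp_rot: [1.91, 2.492, 0.003]
ft_force: [-0.5, -0.9, 6.1]
opening: 0.203
finger_force: 40.6
time: 17.95
position: [0.4467, 0.2362, 0.0862]
tcp_rot: [1.91, 2.492, 0.004]
ft_force: [0.2, -0.5, -1.2]
opening: 0.202
finger_force: 39.9
move [-0.174   0.0825  0.0015] [ 0.0033 -0.0006  0.3522] rows>= 3.9 t 17.95
green [444. 337.] [433 325] [454 349] [580.9 147.2  32.8   8.7 -29.6]
green [475. 293.] [444 276] [507 316] [588.1 197.1  50.6  27.  -16.7]
green [324. 252.] [306 193] [340 320] [457.3 192.  114.5  27.6 -75.8]
```

```bash
python3 -m handwheel '[[[-0.174,0.0825,0],[0,0,0.352]],[[-0.174,0.0825,0],[0,0,0.352]],[[-0.174,0.0825,0],[0,0,0.352]],[[-0.174,0.0825,0],[0,0,0.352]],[[-0.174,0.0825,0],[0,0,0.352]],[[-0.174,0.0825,0],[0,0,0.352]],[[-0.174,0.0825,0],[0,0,0.352]],[[-0.174,0.0825,0],[0,0,0.352]],[[-0.174,0.0825,0],[0,0,0.352]]]'; python3 - <<'E'
from h import *
trayfit('green','w11.png')
im=cv2.imread('pics/w11.png')
g=cv2.cvtColor(im,cv2.COLOR_BGR2GRAY)[:,310:336].mean(1); print([(r,int(g[r])) for r in range(110,175,2)])
wall('green',145)
E
```

```text
time: 18.9
position: [0.57, 0.0904, 0.0847]
tcp_rot: [-2.316, -2.122, 0.001]
ft_force: [-0.3, 0.1, -0.8]
opening: 0.201
finger_force: 39.8
24 291 364 327.5 | 36 292 362 327.0 | 48 293 362 327.5 | 60 293 361 327.0 | 72 293 361 327.0 | 84 293 361 327.0 | 96 293 360 326.5 | 108 294 360 327.0 | 120 294 359 326.5 | 132 295 359 327.0 | 144 295 358 326.5 | 156 295 358 326.5 | 168 295 358 326.5 | 
end row 23 bay error along tool x -0.9
[(110, 81), (112, 81), (114, 81), (116, 81), (118, 81), (120, 81), (122, 80), (124, 80), (126, 80), (128, 80), (130, 80), (132, 122), (134, 187), (136, 146), (138, 83), (140, 79), (142, 79), (144, 79), (146, 67), (148, 86), (150, 94), (152, 80), (154, 70), (156, 68), (158, 66), (160, 65), (162, 64), (164, 64), (166, 64), (168, 64), (170, 61), (172, 55), (174, 52)]
bay error tool x 3.0 mm/px 0.7081601866180802 [0.5702464  0.09029455 0.08488464]
```

View pics/w11.png

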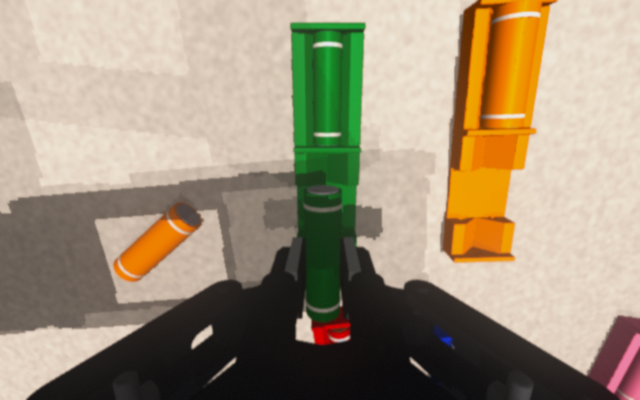

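The green tray's centreline is at column 327, the held roll's at 323, and the mid wall at row 149. So I need about +2.5 mm along tool y and nothing along x.

```bash
python3 -m handwheel '[[[0,0.0025,0],[0,0,0]],[[0,0.0025,0.03],[0,0,0]],[[0,0.0025,0.05],[0,0,0]],[[0,0.0025,0.06],[0,0,0]],[[0,0.0025,0.064],[0,0,0]],[[0,0.0025,0.067],[0,0,0]],[[0,0.0025,0.067],[0,0,0]],[[0,0.0025,0.067],[0,0,0]]]'; python3 -c "
from h import *
trayfit('green','w12.png')"
```

```text
time: 19.75
position: [0.5741, 0.0891, 0.0187]
tcp_rot: [2.317, 2.12, 0.002]
ft_force: [-0.2, -0.5, -0.6]
opening: 0.196
finger_force: 39.9
0 266 372 319.0 | 12 267 372 319.5 | 24 267 372 319.5 | 36 268 371 319.5 | 48 268 370 319.0 | 60 269 370 319.5 | 72 269 370 319.5 | 84 270 369 319.5 | 96 271 368 319.5 | 108 271 368 319.5 | 120 272 367 319.5 | 132 272 367 319.5 | 144 273 366 319.5 | 156 274 366 320.0 | 168 272 367 319.5 | 
end row 0 bay error along tool x -9.2
```

```bash
python3 -m handwheel '[[[0,-0.0012,0],[0,0,0]],[[0,-0.0012,0.002],[0,0,0]],[[0,-0.0012,0.0035],[0,0,0]],[[0,-0.0012,0.0035],[0,0,0]],[[0,-0.0012,0.0035],[0,0,0]]]'; python3 -m handwheel '[[[0,0,0.0005],[0,0,0]],[[0,0,0.001],[0,0,0]],[[0,0,0.001],[0,0,0]]]'
```

```text
time: 20.3
position: [0.5725, 0.0891, 0.0144]
tcp_rot: [2.318, 2.12, 0.001]
ft_force: [1.7, -0.2, -0.1]
opening: 0.2
finger_force: 39.8
time: 20.6
position: [0.5728, 0.0891, 0.014]
tcp_rot: [2.317, 2.12, 0.001]
ft_force: [1.3, 0.2, 4.3]
opening: 0.204
finger_force: 40.5
```

Contact at the seated height, so I'll release.

```bash
python3 -m handwheel '[[[0,0,0.0005],[0,0,0]],[[0,0,0.0005],[0,0,0]],[[0,0,0.0005],[0,0,0]],[[0,0,0.0005],[0,0,0]],[[0,0,0.0005],[0,0,0]]]' 0.55; python3 -m handwheel '[[[0,0,-0.03],[0,0,0]],[[0,0,-0.08],[0,0,0]],[[0,0,-0.1],[0,0,0]],[[0,0,-0.1],[0,0,0]],[[0,0,-0.1],[0,0,0]]]'; python3 - <<'E'
from h import *
snap('wrist','w13.png')
go(438.5,75.5,110,35.6)
E
```

```text
time: 21.1
position: [0.572, 0.0892, 0.0127]
tcp_rot: [-2.318, -2.12, 0.001]
ft_force: [-0.4, 0.5, -0.4]
opening: 0.547
finger_force: 0.0
time: 21.6
position: [0.5721, 0.0892, 0.113]
tcp_rot: [2.318, 2.12, 0.001]
ft_force: [-0.0, 0.4, -0.6]
opening: 0.551
finger_force: 0.0
move [-0.0255 -0.1311  0.0021] [-1.500e-03  8.000e-04  8.605e-01] rows>= 5.7 t 21.65
```

View pics/w13.png

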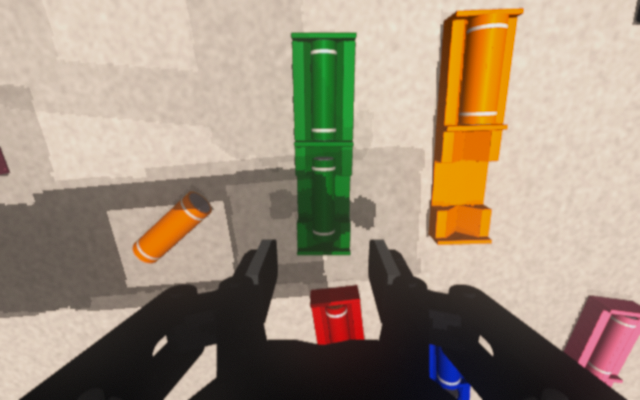

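The green roll lies centred in its groove (rows 157–236). Orange is next, seen at (172,228).

```bash
python3 -m handwheel '[[[-0.0255,-0.131,0.002],[0,0,0.86]],[[-0.0255,-0.131,0.002],[0,0,0.86]],[[-0.0255,-0.131,0.002],[0,0,0.86]],[[-0.0255,-0.131,0.002],[0,0,0.86]],[[-0.0255,-0.131,0.002],[0,0,0.86]],[[-0.0255,-0.131,0.002],[0,0,0.86]],[[-0.0255,-0.131,0.002],[0,0,0.86]],[[-0.0255,-0.131,0.002],[0,0,0.86]],[[-0.0255,-0.131,0.002],[0,0,0.86]],[[-0.0255,-0.131,0.002],[0,0,0.86]]]' 0.65; sed -i "s/'orange':(8,24)/'orange':(9,20)/" h.py; python3 -c "
from h import *
center('orange')"
```

```text
time: 22.65
position: [0.4392, 0.0754, 0.1105]
tcp_rot: [-2.99, -0.963, 0.001]
ft_force: [0.0, 0.4, -0.2]
opening: 0.647
finger_force: 0.0
orange [323. 200.] [308 159] [338 244] 435.0 72.8 75.0 25.0 ang 36.0 tool [-5.  -0.3 98.2]
```

```bash
python3 -m handwheel '[[[-0.003,0,0.05],[0,0,0]],[[-0.003,0,0.09],[0,0,0]],[[-0.003,0,0.101],[0,0,0]],[[-0.003,0,0.105],[0,0,0]],[[-0.003,0,0.105],[0,0,0]]]' 0.65; python3 -m handwheel '[[[0,0,0],[0,0,0]],[[0,0,0],[0,0,0]],[[0,0,0],[0,0,0]],[[0,0,0],[0,0,0]],[[0,0,0],[0,0,0]],[[0,0,0],[0,0,0]],[[0,0,0],[0,0,0]]]' 0 50;python3 -m handwheel '[[[0,0,-0.04],[0,0,0]],[[0,0,-0.085],[0,0,0]],[[0,0,-0.085],[0,0,0]],[[0,0,-0.085],[0,0,0]]]'; python3 - <<'E'
from h import *
x,y=bay('orange',691,129,87); go(x,y-1,88,87); roll('orange')
E
```

```text
time: 23.2
position: [0.4377, 0.0736, 0.0064]
tcp_rot: [2.991, 0.961, 0.001]
ft_force: [0.5, 0.1, 0.2]
opening: 0.653
finger_force: 0.0
time: 23.9
position: [0.4383, 0.0736, 0.0074]
tcp_rot: [2.99, 0.961, 0.005]
ft_force: [-0.6, -0.1, 6.0]
opening: 0.275
finger_force: 49.1
time: 24.3
position: [0.4379, 0.0737, 0.0923]
tcp_rot: [2.989, 0.961, 0.006]
ft_force: [-0.2, 0.6, -1.3]
opening: 0.27
finger_force: 50.5
move [0.2133 0.1333 0.0053] [ 0.0038 -0.0017 -0.8965] rows>= 6.0 t 24.3
orange [622. 389.] [602 375] [639 399] [ 451.1 -264.    51.3   18.7  -76.5]
orange [323. 253.] [297 186] [351 330] [396.8  43.4 131.7  45.2  35.6]
```

```bash
python3 -m handwheel '[[[0.213,0.133,0],[0,0,-0.896]],[[0.213,0.133,0],[0,0,-0.896]],[[0.213,0.133,0],[0,0,-0.896]],[[0.213,0.133,0],[0,0,-0.896]],[[0.213,0.133,0],[0,0,-0.896]],[[0.213,0.133,0],[0,0,-0.896]],[[0.213,0.133,0],[0,0,-0.896]],[[0.213,0.133,0],[0,0,-0.896]],[[0.213,0.133,0],[0,0,-0.896]],[[0.213,0.133,0],[0,0,-0.896]]]'; python3 -m handwheel '[[[0,0,0],[0,0,0]],[[0,0,0],[0,0,0]]]'; python3 - <<'E'
from h import *
trayfit('orange','w14.png')
im=cv2.imread('pics/w14.png')
g=cv2.cvtColor(im,cv2.COLOR_BGR2GRAY)[:,310:336].mean(1); print([(r,int(g[r])) for r in range(110,175,2)])
wall('orange',148)
E
```

```text
time: 25.35
position: [0.6866, 0.0897, 0.0912]
tcp_rot: [-2.281, -2.16, 0.0]
ft_force: [-0.1, 0.2, -2.1]
opening: 0.273
finger_force: 50.5
time: 25.55
position: [0.6874, 0.0896, 0.0915]
tcp_rot: [2.28, 2.161, 0.001]
ft_force: [-0.6, -0.5, -1.9]
opening: 0.269
finger_force: 50.5
24 293 363 328.0 | 48 293 362 327.5 | 60 294 362 328.0 | 72 293 361 327.0 | 84 294 361 327.5 | 96 294 361 327.5 | 108 295 360 327.5 | 120 295 360 327.5 | 132 295 359 327.0 | 144 295 360 327.5 | 156 295 358 326.5 | 168 296 358 327.0 | 
end row 18 bay error along tool x 0.5
[(110, 145), (112, 145), (114, 145), (116, 145), (118, 145), (120, 145), (122, 144), (124, 144), (126, 144), (128, 161), (130, 205), (132, 189), (134, 147), (136, 144), (138, 144), (140, 140), (142, 126), (144, 156), (146, 154), (148, 128), (150, 131), (152, 132), (154, 128), (156, 125), (158, 121), (160, 118), (162, 117), (164, 117), (166, 115), (168, 100), (170, 89), (172, 87), (174, 87)]
bay error tool x -0.8 mm/px 0.7308628323138401 [0.6875115  0.08965642 0.09142655]
```

View pics/w14.png

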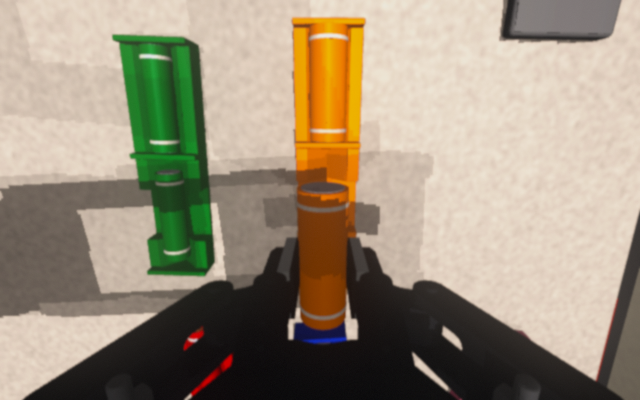

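The orange tray's centreline is at column 327.5, the held roll's at 323, and the mid wall at row 145. I'll shift +2 mm along tool y and +1 mm along x, then descend.

```bash
python3 -m handwheel '[[[0.001,0.002,0],[0,0,0]],[[0.001,0.002,0.03],[0,0,0]],[[0.001,0.002,0.05],[0,0,0]],[[0.001,0.002,0.064],[0,0,0]],[[0.001,0.002,0.068],[0,0,0]],[[0.001,0.002,0.07],[0,0,0]],[[0.001,0.002,0.07],[0,0,0]],[[0.001,0.002,0.07],[0,0,0]]]'; python3 -c "
from h import *
trayfit('orange','w15.png')"
```

```text
time: 26.4
position: [0.6905, 0.0905, 0.0221]
tcp_rot: [2.278, 2.161, 0.002]
ft_force: [0.8, 0.7, -1.6]
opening: 0.273
finger_force: 50.5
0 271 377 324.0 | 12 271 376 323.5 | 24 272 376 324.0 | 36 272 375 323.5 | 48 273 374 323.5 | 60 273 374 323.5 | 72 274 373 323.5 | 84 274 373 323.5 | 96 275 372 323.5 | 108 275 372 323.5 | 120 276 371 323.5 | 132 276 370 323.0 | 144 276 370 323.0 | 156 277 369 323.0 | 168 277 369 323.0 | 
end row 0 bay error along tool x -11.1
```

Centred. Final descent.

```bash
python3 -m handwheel '[[[0,0,0.002],[0,0,0]],[[0,0,0.004],[0,0,0]],[[0,0,0.005],[0,0,0]],[[0,0,0.005],[0,0,0]],[[0,0,0.005],[0,0,0]]]'; python3 -m handwheel '[[[0,0,0.0005],[0,0,0]],[[0,0,0.001],[0,0,0]],[[0,0,0.001],[0,0,0]]]'
```

```text
time: 26.95
position: [0.6906, 0.0905, 0.0166]
tcp_rot: [2.279, 2.161, 0.003]
ft_force: [3.1, 0.4, 1.8]
opening: 0.271
finger_force: 50.9
time: 27.25
position: [0.6907, 0.0905, 0.0165]
tcp_rot: [2.278, 2.16, 0.003]
ft_force: [1.2, -0.5, 6.5]
opening: 0.274
finger_force: 51.7
```

```bash
python3 -m handwheel '[[[0,0,0],[0,0,0]],[[0,0,0],[0,0,0]],[[0,0,0],[0,0,0]],[[0,0,0],[0,0,0]],[[0,0,0],[0,0,0]]]' 0.6; python3 -m handwheel '[[[0,0,-0.03],[0,0,0]],[[0,0,-0.08],[0,0,0]],[[-0.03,-0.03,-0.13],[0,0,0]],[[-0.06,-0.06,-0.15],[0,0,0]],[[-0.06,-0.06,-0.15],[0,0,0]],[[-0.06,-0.06,-0.15],[0,0,0]],[[-0.06,-0.06,-0.15],[0,0,0]]]'; python3 - <<'E'
from h import *
snap('wrist','w16.png')
E
```

```text
time: 27.75
position: [0.6893, 0.0905, 0.0145]
tcp_rot: [-2.279, -2.161, 0.001]
ft_force: [-0.1, -1.4, -0.2]
opening: 0.602
finger_force: 0.0
time: 28.45
position: [0.6266, 0.0342, 0.164]
tcp_rot: [-2.279, -2.161, 0.0]
ft_force: [0.6, -0.4, 0.2]
opening: 0.596
finger_force: 0.0
```

View pics/w16.png

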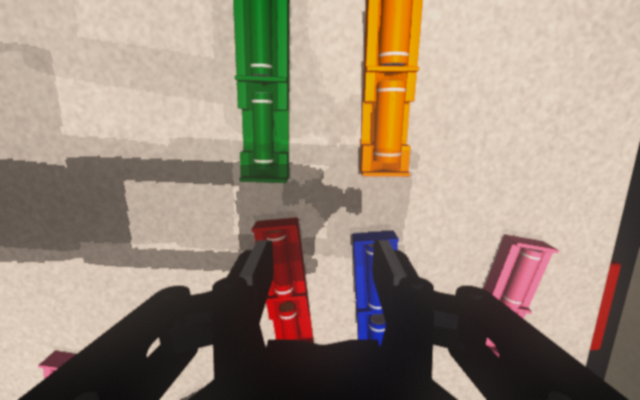

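The orange roll at (390,122) and the green at (262,130) lie along their grooves. Red (288,310) and blue (377,322) are partly in view and still in place. The arm is clear, so I'll hand in.

```bash
python3 -c "
from station import ctrl
print(ctrl.hand_in())"
```

```text
the job is handed in; nothing more can be done
None
```

I laid the red, blue, green and orange rolls in their own trays and handed the job in at about 28 s. Each looked settled in its groove in the wrist view after release; the tan roll and the notes were not touched.

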